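# Hold the inspection torch to the open coil tower

### The job

Swing the charging dock's handle back off the torch until it clicks home in its rest, then draw the torch out of the dock's pocket, bring it level and hold it up so that it shines straight into the one coil tower that has no dust cap, with the lens about 6 cm in front of the tower's mouth. Finish still holding the torch there, in the air: do not put it down or let go, do not knock it against the coils, and leave the other things on the bench where they are.

Things in the scene. Friction and masses are not known exactly. Their poses are not given: they have to be found in the camera images.
- dock: Charging dock screwed to the bench: black base 140 (x) x 120 x 18 mm, grey leaning pocket, 37 mm square outside, 29 inside. Origin: centre of the base's underside; x: the way the torch's head leans (roughly away from the robot); z up. The pocket's axis lies in its x-z plane, rising along +x at 55 degrees above level from the pocket floor at (-30, 0, 30) mm. Handle pivots at y = +-21 to 35 mm.
- bail (a joint): Handle angle. 0: over the torch, in line with the pocket, so that it cannot come out; grows as the crossbar swings up and back over the top towards the dock's -x, to the stop at 1.833 (crossbar 20 degrees above level). Starts at 0 to 0.1. It stays where left (1 N at the crossbar moves it); from 1.2 a spring detent resists (2 to 4 N), past 1.6 it snaps home. Over 1.74 is seated.
- bail_grip (a point): Middle of the handle's crossbar, 120 mm from the hinge axis. The handle is a U of 6 mm steel wire, arms 60 mm apart; the crossbar, along the dock's y, has a round rubber sleeve 14 mm thick, 46 mm long. At 0 it is 27 mm beyond the lens.
- bail_hinge (a point): On the handle's hinge axis, midway between the pivots, at (-6, 0, 64) mm in the dock. The axis runs along the dock's y.
- torch: Aluminium inspection torch, 135 mm long, about 150 g: round barrel 26 mm in diameter from the tail to 102 mm, then a head widening to 34 mm. Origin: centre of the tail end; z runs from tail to lens. Balance point about 70 mm from the tail. It starts tail down in the pocket, the lowest 50 mm inside; the bare barrel from 50 to 102 mm can be gripped across its sides (along the dock's y).
- lens (a point): Centre of the torch's lens, 135 mm from the tail on its axis.
- pocket_mouth (a point): Centre of the mouth of the dock's pocket, on the torch's axis, 50 mm from the pocket floor.
- coil_plate: Ignition unit fixed to the bench: aluminium plate 170 x 190 mm, top 74 mm high, on posts, twin-tower coils above and below, finned regulator at its +x end. Origin: on the bench under it. The four upper towers point along its -x (roughly to the robot): axes 118 mm high, at y = -61, -25, 25, 61, mouths at x = -112 mm. The lower towers (34 mm high) are all capped and end at x = -105 mm.
- tower_open: The one upper coil tower without a dust cap: a black tube, 18 mm in diameter at the mouth, with an 11 mm bore. Origin: centre of its mouth; its -x axis points out of the mouth, level. In any of the four upper places.
- tower_cap1: Upper coil tower closed by a rubber dust cap (27 mm in diameter, 30 mm long, with a small tab, reaching 21 mm past the mouth). Origin: centre of its mouth, axes as the open tower's.
- tower_cap2: Another capped tower, the same.
- tower_cap3: Another capped tower, the same.
- tray: Bystander, leave alone: stainless parts tray 210 x 150 x 32 mm with bolts. Origin: on its underside, near the middle.
- extension: Bystander, leave alone: steel socket extension bar, 170 mm long, 18 mm thick, lying. Origin: on its underside, near the middle.
- screwdriver: Bystander, leave alone: screwdriver, 190 mm, lying. Origin: on its underside, near the middle.
- spare_coil: Bystander, leave alone: spare twin-tower ignition coil, about 135 x 58 x 34 mm, lying. Origin: on its underside, near the middle.
- tape_roll: Bystander, leave alone: roll of black tape, 84 mm across, 19 mm high. Origin: on its underside, near the middle.
- spare_plate: Bystander, leave alone: bare aluminium plate 100 x 140 x 4 mm with three round holes, lying. Origin: on its underside, near the middle.
- fluid_bottle: Bystander, leave alone: small white bottle, 32 mm across, 85 mm high, standing. Origin: on its underside, near the middle.
Things that resemble listed ones, but are neither listed nor needed, are in the scene too. Leave any purple or yellow look-alike of the dock alone.

How it is judged (in metres and radians):
On the way, in this order (a step that is already met when the one before it is completed fails the run):
1. the handle is swung back and seated in its end detent, the torch still in its pocket (value of joint bail above 1.74 rad and distance of torch from where it was at the start of the episode below 0.015 m), for 0.3 s.
2. the gripped torch is drawn right out of the pocket (value of joint bail above 1.74 rad and contact force between the fingers and torch above 3 N and z of pocket_mouth in the frame of torch below -0.003 m), for 0.1 s.
At the end, for the whole second after the job is handed in: Torch held still in the fingers, touching nothing else, both ends over 80 mm above the bench; open mouth 30 to 100 mm ahead of the lens, within 15 mm of the torch's axis each way; axes within 0.2 rad; handle still seated (over 1.74) (value of joint bail above 1.74 rad and contact force between the fingers and torch above 3 N and x of tower_open in the frame of torch between -0.015 and 0.015 m and y of tower_open in the frame of torch between -0.015 and 0.015 m and z of tower_open in the frame of torch between 0.165 and 0.235 m and angle between the z axis of torch and the x axis of tower_open, either way round below 0.2 rad and height (world z) of each of torch, lens above 0.08 m and linear speed of torch below 0.03 m/s and contact force between torch and dock below 0.3 N and contact force between torch and coil_plate below 0.3 N and contact force between torch and tower_open below 0.3 N and contact force between torch and tower_cap1 below 0.3 N and contact force between torch and tower_cap2 below 0.3 N and contact force between torch and tower_cap3 below 0.3 N and contact force between torch and tray below 0.3 N and contact force between torch and extension below 0.3 N and contact force between torch and screwdriver below 0.3 N and contact force between torch and spare_coil below 0.3 N and contact force between torch and tape_roll below 0.3 N and contact force between torch and spare_plate below 0.3 N and contact force between torch and fluid_bottle below 0.3 N); the arm keeps its last pose, push and grip.
It fails at once if a bystander is shifted by more than 20 mm (distance of any of tray, extension, screwdriver, spare_coil, tape_roll, spare_plate, fluid_bottle from where it was at the start of the episode above 0.02 m).
It fails at once if the torch is knocked against the coil unit (over 3 N) (contact force between torch and coil_plate above 3 N or contact force between torch and tower_open above 3 N or contact force between torch and tower_cap1 above 3 N or contact force between torch and tower_cap2 above 3 N or contact force between torch and tower_cap3 above 3 N).
It also fails if it takes over 56 s, if anything falls off the work surface, if the arm or the gripper's body presses on something with over 40 N, if the wrist force passes 120 N, or if a joint passes its speed limit or range.

### The arm

A 6-joint arm with a two-finger parallel gripper is mounted at the origin on the work surface. World frame = base frame: x ahead of the robot, y to its left, z up, the work surface at z = 0. Lengths are in mm, angles in rad, forces in N, time in s.
With the tool pointing down it reaches from about 200 to 875 mm from the base axis. Payload 3.4 kg.
Tool frame: the origin (TCP) lies at the very end of the fingers, on their centre line; the grasp point (between the pads) lies 19 mm behind it; x points along the fingers, z is the direction in which the jaws open and shut, and the axes are right-handed (so a half turn about x gives the same grasp; the last joint's range is limited). The gripper opens to 94 mm and grips with 3 to 60 N. Pads are 16 mm wide; open, the fingers measure 119 mm over their backs; the gripper's body (75 mm by 177 mm) begins 78 mm behind the grasp point.
Start: joints at [-1.376, 0.276, 1.505, -0, 1.361, -0.121], TCP at [178.582, -546.602, 205.493] pointing down, gripper open.
Joint ranges: [-2.89, 2.89], [-0.75, 2.08], [0.22, 2.7], [-1.18, 4.32], [0.11, 2.71], [-2.7, 2.7]. Speed limits (rad/s): [2.57, 2.57, 3.14, 3.14, 3.14, 3.14].

### API

Orientations are given as a unit quaternion [w, x, y, z].
In Python, from plant import sensors, optics, robot gives the robot as it stands.
- The arm moves only by the tool arm_command, never from a script. Its argument "targets" is a list of rows, each an object with "delta_rot": the turn, a rotation vector about the world's x, y, z in rad, a list of three; "xyz": the shift along the world's x, y, z in mm, a list of three; "gripper": the opening, from 0 (shut) to 1 (fully open). A call has 1 to 12 rows; each row shifts and turns the commanded pose from where the row before left it; what a row does not reach is not made up. A row lasts 1/8 s, in which the tool goes at most 62.5 mm and 10.7 degrees, less where a joint would pass 70% of its speed; a pose out of reach is approached as far as the arm can. A call with a gripper value outside its range is refused whole. The fingers move at their own pace and stop on an object; "newtons" is the grip in N (left out, the last holds). Time passes only in rows, so rows that do not move let the fingers close. It gives the time, the measured TCP pose, the force and the opening at its end, in the units of the state.
- sensors.sense(): the state, without advancing time (a new reading comes with each control period).
- optics.capture(name): name is "scene" or "top" or "wrist"; returns a dict with "frame" (480x640x3 uint8, red, green, blue), "mtx" (3x3 intrinsics, pixels), "rvec" (rotation vector, rad) and "tvec" (3), from world to camera coordinates, as OpenCV has them. Camera axes: x right, y down, z forward; pixel columns grow to the right and rows downward; lengths in mm; the calibration is good to about 2 mm. A picture is of the moment at which its call begins. There is no depth.
- robot.hand_in(): hands the job in, once; it reports no verdict.
Trained networks look in a picture, given as the dict that the camera call returned (one of the last four; its "shot" number tells which), for a name from the list of things; names that differ only in an ending like _2 or _b are one class to them, and where a whole thing is asked for, a point or a joint stands for the part that bears it (a point fixed in the world has none). Each returns a list of dicts, best first, with "conf" (0 to 1); they miss things now and then, are a little off and sometimes report something else, mostly with a low value. They report only what shows in the picture. A call takes as long as a camera call. They do not tell look-alikes from the thing itself.
- optics.boxes_of(picture, query): "centre" ([x, y, z] in mm, in world coordinates, good to about 4 mm: the middle of the surface that is visible of it).
- optics.tip_of(picture, query): "centre" ([x, y, z] in mm, in world coordinates, good to about 4 mm: a listed point, or the origin of a listed thing).
The state is a dict: "t": time; "joints": joint angles; "joint_velocities": joint speeds; "tau": joint torques, N m; "position": TCP position; "tcp_rot": TCP orientation; "wrist_force": force on the tool from outside, world axes, zero at the start; "torque": the same for the moment, N m; "gripper_width": finger opening in mm.
Only numpy, scipy, OpenCV 4.12 (cv2) and the standard library are available. Lean on these libraries where they do the work, as an engineer would, in place of code of your own. Each camera call takes 0.05 s, during which the arm holds its last target. There are 200 camera calls.

## Working session

There is one attempt and no reset: what is moved stays moved. The work goes in short steps, Python scripts to look and compute and a tool call to move; the robot and the scene stay as the last step left them, time stands still between calls to the robot, and variables do not carry over. Pictures are saved under pics/ and viewed, about 8 in all and at most 12, crops included, and the job is handed in when it is done.

Besides the shell and the picture viewer there is one more tool, called after "Request:" as a command line: name --argument value ..., lists and objects as JSON in quotes. arm_command: Moves the arm, as the interface text tells. Its arguments: {"type":"object","properties":{"targets":{"type":"array"},"newtons":{"type":"number"}},"required":["targets"]}

```bash
mkdir -p pics; cat > h.py <<'E'
import numpy as np, cv2
from plant import sensors, optics, robot
def proj(p,P):
    return cv2.projectPoints(np.float64(P).reshape(-1,3),np.float64(p['rvec']),np.float64(p['tvec']),np.float64(p['mtx']),None)[0].reshape(-1,2)
def save(p,n): cv2.imwrite('pics/'+n,p['frame'][:,:,::-1])
E
python3 - <<'E'
from h import *
np.set_printoptions(precision=1,suppress=True)
for c in ['scene','top']:
    p=optics.capture(c); save(p,c+'0.png')
    R=cv2.Rodrigues(np.float64(p['rvec']))[0]; print(c,'cam at',-R.T@np.float64(p['tvec']).ravel(), R[2])
    for q in ['dock','bail_grip','bail_hinge','lens','pocket_mouth','torch','coil_plate','tower_open','tower_cap1']:
        print(q,[(np.array(d['centre']),round(d['conf'],2)) for d in optics.tip_of(p,q)][:5])
print(sensors.sense())
E
```

```text
scene cam at [1055.2 -314.5 1035.7] [-0.4  0.3 -0.9]
dock [(array([597.2, 152.2,   1.6]), 0.84), (array([760. , 396.4,   2.4]), 0.83), (array([ 791.2, -338.2,    2. ]), 0.77), (array([ 459.4, -210.7,   -0.4]), 0.56), (array([ 747.1, -116.7,   -3.5]), 0.17)]
bail_grip [(array([ 848.7, -326.4,  164.5]), 0.97), (array([824.1, 385.1, 161.5]), 0.61), (array([ 516. , -208.6,  166.6]), 0.55), (array([655.3, 149. , 169.8]), 0.48)]
bail_hinge [(array([ 779.6, -338.2,   65.9]), 0.94), (array([588.8, 150.2,  65.3]), 0.59), (array([754.3, 398.4,  69.4]), 0.57)]
lens []
pocket_mouth [(array([ 786.5, -336.2,   76.2]), 0.92), (array([590.9, 147.1,  71.4]), 0.58), (array([ 637.7, -142.6,  121. ]), 0.52)]
torch [(array([566.8, 155.1,  32.8]), 0.74)]
coil_plate []
tower_open [(array([630.8, -62. , 118.5]), 0.7)]
tower_cap1 [(array([ 637.4, -143.5,  120. ]), 0.82), (array([ 633.6, -177.4,  118.4]), 0.81), (array([636.1, -97. , 114.6]), 0.53)]
top cam at [ 527.4    5.7 1541.6] [ 0. -0. -1.]
dock [(array([ 780.2, -337.2,   -0.9]), 0.95), (array([760.7, 393.7,   0.8]), 0.86), (array([ 452.7, -205.1,    1.
[... 766 characters left out ...]
(array([ 746.4, -116.3,   -0.7]), 0.63)]
coil_plate [(array([ 747.4, -114.5,    0.3]), 0.93), (array([563.1, 154.5,  31.5]), 0.45)]
tower_open [(array([634.3, -56.3, 113.9]), 0.72)]
tower_cap1 [(array([ 635.8, -178.9,  112.5]), 0.75), (array([ 637.3, -142.7,  114.4]), 0.73), (array([634.2, -92.4, 116.7]), 0.63)]
{'t': 1.0, 'joints': array([-1.4,  0.3,  1.5, -0. ,  1.4, -0.1]), 'joint_velocities': array([-0.,  0.,  0., -0.,  0., -0.]), 'tau': array([  0. , -40.4, -23.8,   0.1,   0. ,  -0. ]), 'position': array([ 178.6, -546.6,  205.5]), 'tcp_rot': array([ 0.6,  0.4,  0.6, -0.4]), 'wrist_force': array([-0.8, -1. , -0.3]), 'torque': array([ 0. , -0.1, -0. ]), 'gripper_width': 94.35661268159433}
```

View pics/scene0.png

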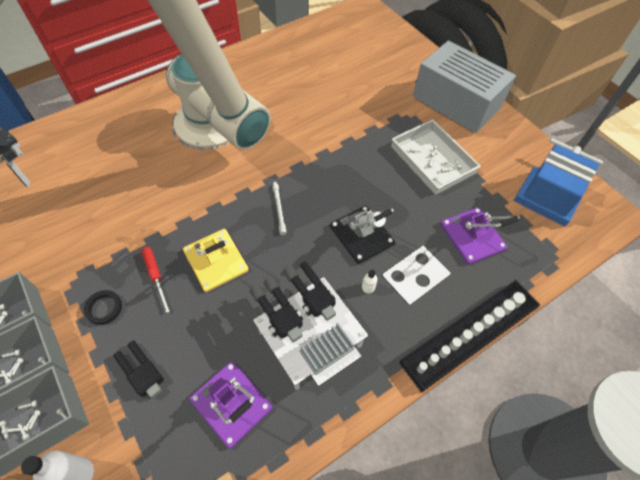

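View pics/top0.png

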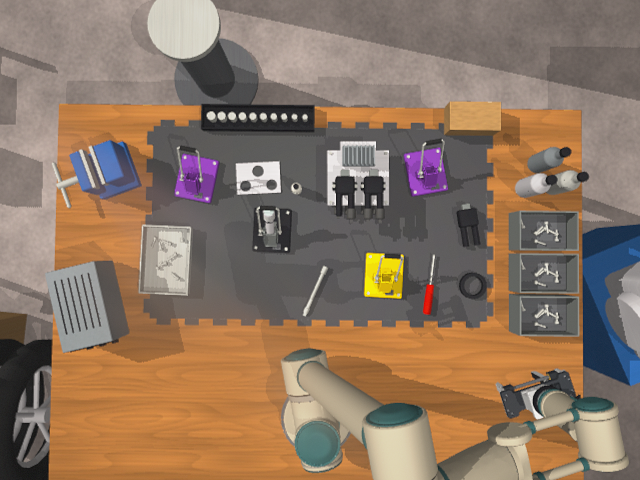

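The real dock is black, at about (375,232) in the scene view and (272,230) in the top view. The coil unit is at about (358,175) in the top view. I'll check the geometry with overlays and confirm which tower is open.

```bash
cat >> h.py <<'E'
def frame(o,yaw):
    c,s=np.cos(yaw),np.sin(yaw); R=np.array([[c,-s,0],[s,c,0],[0,0,1]]); o=np.float64(o)
    return lambda P:(np.float64(P).reshape(-1,3)@R.T+o)
def bailpt(th,y=0): 
    a=np.radians(55)+th; return [-6+120*np.cos(a),y,64+120*np.sin(a)]
E
python3 - <<'E'
from h import *
from scipy.spatial.transform import Rotation as Ro
np.set_printoptions(precision=3,suppress=True)
# average several detector calls
acc={}
pics={}
for c in ['scene','top']*3:
    p=optics.capture(c); pics[c]=p
    for q,near in [('dock',(598,152,0)),('bail_grip',(652,150,168)),('bail_hinge',(588,152,66)),('lens',(645,152,141)),('pocket_mouth',(597,149,72)),('torch',(566,155,32)),('coil_plate',(747,-115,0)),('tower_open',(633,-59,118)),('tower_cap1',(637,-178,118)),('tower_cap2',(637,-143,118)),('tower_cap3',(635,-95,118))]:
        for d in optics.tip_of(p,q):
            if np.linalg.norm(np.array(d['centre'])-near)<22: acc.setdefault(q,[]).append(d['centre']);break
for q in acc: print(q,len(acc[q]),np.mean(acc[q],0),np.std(acc[q],0))
D=frame([598,152,0],-0.02); C=frame([747,-115,0],0.03)
tiles=[]
for c in ['scene','top']:
    p=pics[c]
    for F,pts,ctr in [(D,[[70,60,18],[70,-60,18],[-70,60,18],[-70,-60,18],[47.4,0,140.6],bailpt(.08)],[0,0,60]),(C,[[-112,y,118] for y in(-61,-25,25,61)]+[[85*a,95*b,74] for a in(-1,1) for b in(-1,1)],[-60,0,100])]:
        u=proj(p,F(ctr))[0].astype(int); x0,y0=u-[50,38]; k=4
        t=cv2.resize(p['frame'][y0:y0+75,x0:x0+100],None,fx=k,fy=k,interpolation=cv2.INTER_CUBIC)
        for v in proj(p,F(pts)): cv2.circle(t,tuple(((v-[x0,y0]+.5)*k).astype(int)),3,(255,0,0),1)
        tiles.append(t)
im=np.vstack([np.hstack(tiles[:2]),np.hstack(tiles[2:])]); cv2.imwrite('pics/comp.png',im[:,:,::-1])
s=sensors.sense(); print(Ro.from_quat(np.array(s['tcp_rot'])[[1,2,3,0]]).as_matrix())
E
```

```text
dock 5 [595.18 151.6    1.3 ] [0.97  1.999 0.352]
bail_grip 5 [652.98 149.64 169.44] [2.034 1.446 1.866]
bail_hinge 5 [589.2  150.66  66.04] [1.239 2.329 1.537]
lens 6 [642.95  149.933 141.583] [1.494 1.37  1.397]
pocket_mouth 6 [595.267 150.25   69.783] [3.827 1.841 1.309]
torch 6 [564.783 153.1    30.733] [4.214 1.296 1.2  ]
coil_plate 6 [ 747.233 -119.567    0.217] [1.257 1.41  2.286]
tower_open 6 [633.033 -56.3   119.417] [1.714 3.211 2.3  ]
tower_cap1 6 [ 635.017 -179.633  116.7  ] [2.374 1.109 2.521]
tower_cap2 6 [ 638.483 -142.283  117.4  ] [2.252 1.288 1.215]
tower_cap3 6 [634.85  -93.817 117.383] [2.23  2.018 0.912]
[[ 0.     0.951  0.311]
 [-0.     0.311 -0.951]
 [-1.    -0.     0.   ]]
```

View pics/comp.png

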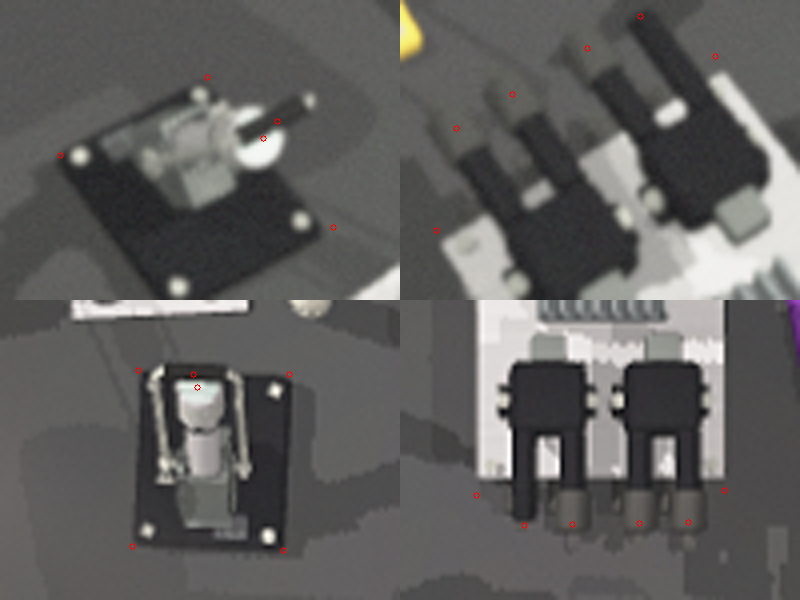

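The composite shows the open tower, without a cap, at the +y end: top tile (524,520), scene tile (640,14). The dock yaw is about -0.035 and the bail about 0.07. Moving above the crossbar now.

Request:
arm_command --targets '[{"xyz": [28,41,6],"delta_rot": [0,0,0.1],"gripper": 0.42},{"xyz": [28,41,6],"delta_rot": [0,0,0.1],"gripper": 0.42},{"xyz": [28,41,6],"delta_rot": [0,0,0.1],"gripper": 0.42},{"xyz": [28,41,6],"delta_rot": [0,0,0.1],"gripper": 0.42},{"xyz": [28,41,6],"delta_rot": [0,0,0.1],"gripper": 0.42},{"xyz": [28,41,6],"delta_rot": [0,0,0.1],"gripper": 0.42},{"xyz": [28,41,6],"delta_rot": [0,0,0.1],"gripper": 0.42},{"xyz": [28,41,6],"delta_rot": [0,0,0.1],"gripper": 0.42},{"xyz": [28,41,6],"delta_rot": [0,0,0.1],"gripper": 0.42},{"xyz": [28,41,6],"delta_rot": [0,0,0.1],"gripper": 0.42},{"xyz": [28,41,6],"delta_rot": [0,0,0.1],"gripper": 0.42},{"xyz": [28,41,6],"delta_rot": [0,0,0.12],"gripper": 0.42}]' --newtons 12

```text
t: 6.1
position: [515.4, -53.1, 277.9]
tcp_rot: [0.707, 0.011, 0.707, -0.011]
wrist_force: [0.8, -0.9, 0.9]
gripper_width: 39.5
```

Request:
arm_command --targets '[{"xyz": [28,41,-8],"delta_rot": [0,0,0],"gripper": 0.42},{"xyz": [28,41,-8],"delta_rot": [0,0,0],"gripper": 0.42},{"xyz": [28,41,-8],"delta_rot": [0,0,0],"gripper": 0.42},{"xyz": [28,41,-8],"delta_rot": [0,0,0],"gripper": 0.42},{"xyz": [27,40,-8],"delta_rot": [0,0,0],"gripper": 0.42},{"xyz": [0,0,0],"delta_rot": [0,0,0],"gripper": 0.42},{"xyz": [0,0,0],"delta_rot": [0,0,0],"gripper": 0.42}]'

```text
t: 6.98
position: [653.2, 149.0, 237.2]
tcp_rot: [0.707, 0.012, 0.707, -0.013]
wrist_force: [0.3, 0.1, 0.4]
gripper_width: 39.2
```

```bash
cat >> h.py <<'E'
from scipy.spatial.transform import Rotation as Ro
def st():
    s=sensors.sense(); M=Ro.from_quat(np.array(s['tcp_rot'])[[1,2,3,0]]).as_matrix()
    np.set_printoptions(precision=3,suppress=True)
    print('t',s['t'],'tcp',s['position'],'q',s['joints'],'F',s['wrist_force'],'w',s['gripper_width'],'\nx',M[:,0],'z',M[:,2]); return s,M
E
python3 - <<'E'
from h import *
st(); p=optics.capture('wrist'); save(p,'w1.png')
print(proj(p,[[653,149.5,169.4],[644,150,141]]))
for q in ['bail_grip','lens','bail_hinge']: print(q,optics.tip_of(p,q)[:2])
E
```

```text
t 6.975 tcp [653.172 149.037 237.212] q [ 0.121  0.409  1.225 -0.001  1.508  0.156] F [0.273 0.062 0.363] w 39.159860970655565 
x [-0.001 -0.001 -1.   ] z [ 0.999 -0.035 -0.001]
[[318.456 245.687]
 [307.582 235.038]]
bail_grip [{'centre': [651.8, 147.7, 165.2], 'conf': 0.82}, {'centre': [730.3, 75.0, -2.9], 'conf': 0.59}]
lens [{'centre': [643.7, 148.0, 139.9], 'conf': 0.81}]
bail_hinge [{'centre': [593.0, 156.3, 61.3], 'conf': 0.78}]
```

View pics/w1.png

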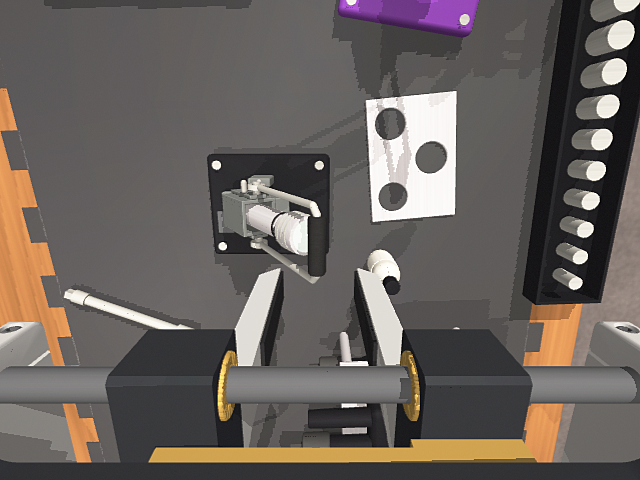

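The wrist view shows the sleeve at (316,215) to (316,278), within 2 px of the prediction and centred between the fingers. Descending and gripping.

Request:
arm_command --targets '[{"xyz": [0,0.5,-30],"delta_rot": [0,0,0],"gripper": 0.42},{"xyz": [0,0,-30],"delta_rot": [0,0,0],"gripper": 0.42},{"xyz": [0,0,-18],"delta_rot": [0,0,0],"gripper": 0.42},{"xyz": [0,0,0],"delta_rot": [0,0,0],"gripper": 0.42},{"xyz": [0,0,0],"delta_rot": [0,0,0],"gripper": 0.05},{"xyz": [0,0,0],"delta_rot": [0,0,0],"gripper": 0.05},{"xyz": [0,0,0],"delta_rot": [0,0,0],"gripper": 0.05},{"xyz": [0,0,0],"delta_rot": [0,0,0],"gripper": 0.05}]' --newtons 12

```text
t: 8.18
position: [654.0, 149.9, 160.2]
tcp_rot: [0.707, 0.012, 0.706, -0.012]
wrist_force: [-0.5, 0.4, 1.3]
gripper_width: 13.6
```

```bash
python3 - <<'E'
from h import *
st()
D=frame([596.5,151.5,0],-0.035)
th=np.linspace(.074,1.86,19)
P=D([bailpt(t) for t in th]); print(np.c_[th[1:],np.diff(P,axis=0)],P[-1])
E
```

```text
t 8.175 tcp [653.987 149.887 160.152] q [ 0.122  0.444  1.357 -0.     1.339  0.157] F [-0.544  0.384  1.316] w 13.6040679164838 
x [ 0.001 -0.    -1.   ] z [ 0.999 -0.035  0.001]
[[  0.173 -10.51    0.368   5.572]
 [  0.272 -11.01    0.386   4.503]
 [  0.372 -11.402   0.399   3.39 ]
 [  0.471 -11.681   0.409   2.243]
 [  0.57  -11.846   0.415   1.074]
 [  0.669 -11.894   0.416  -0.105]
 [  0.769 -11.825   0.414  -1.284]
 [  0.868 -11.64    0.408  -2.45 ]
 [  0.967 -11.34    0.397  -3.591]
 [  1.066 -10.929   0.383  -4.698]
 [  1.165 -10.41    0.364  -5.758]
 [  1.265  -9.789   0.343  -6.761]
 [  1.364  -9.071   0.318  -7.698]
 [  1.463  -8.264   0.289  -8.56 ]
 [  1.562  -7.376   0.258  -9.337]
 [  1.662  -6.416   0.225 -10.022]
 [  1.761  -5.392   0.189 -10.609]
 [  1.86   -4.315   0.151 -11.091]] [476.728 155.694 101.937]
```

Request:
arm_command --targets '[{"xyz": [-10.5,0.4,5.6],"delta_rot": [0,0,0],"gripper": 0.05},{"xyz": [-11,0.4,4.5],"delta_rot": [0,0,0],"gripper": 0.05},{"xyz": [-11.4,0.4,3.4],"delta_rot": [0,0,0],"gripper": 0.05},{"xyz": [-11.7,0.4,2.2],"delta_rot": [0,0,0],"gripper": 0.05},{"xyz": [-11.8,0.4,1],"delta_rot": [0,0,0],"gripper": 0.05},{"xyz": [-11.9,0.4,0],"delta_rot": [0,0,0],"gripper": 0.05},{"xyz": [-11.8,0.4,-1.3],"delta_rot": [0,0,0],"gripper": 0.05},{"xyz": [-11.6,0.4,-2.5],"delta_rot": [0,0,0],"gripper": 0.05},{"xyz": [-11.3,0.4,-3.6],"delta_rot": [0,0,0],"gripper": 0.05},{"xyz": [-10.9,0.4,-4.7],"delta_rot": [0,0,0],"gripper": 0.05},{"xyz": [-10.4,0.4,-5.8],"delta_rot": [0,0,0],"gripper": 0.05}]' --newtons 15

```text
t: 9.55
position: [528.4, 154.5, 157.6]
tcp_rot: [0.707, 0.012, 0.707, -0.012]
wrist_force: [1.1, 0.9, 1.9]
gripper_width: 13.7
```

Request:
arm_command --targets '[{"xyz": [-9.8,0.4,-6.8],"delta_rot": [0,0,0],"gripper": 0.05},{"xyz": [-9,0.3,-7.7],"delta_rot": [0,0,0],"gripper": 0.05},{"xyz": [-8.3,0.3,-8.6],"delta_rot": [0,0,0],"gripper": 0.05},{"xyz": [-7.4,0.3,-9.3],"delta_rot": [0,0,0],"gripper": 0.05},{"xyz": [-6.4,0.2,-10],"delta_rot": [0,0,0],"gripper": 0.05},{"xyz": [-5.4,0.2,-10.6],"delta_rot": [0,0,0],"gripper": 0.05},{"xyz": [-3,0.1,-10],"delta_rot": [0,0,0],"gripper": 0.05},{"xyz": [0,0,0],"delta_rot": [0,0,0],"gripper": 0.05},{"xyz": [0,0,0],"delta_rot": [0,0,0],"gripper": 0.05}]'

```text
t: 10.68
position: [478.0, 156.2, 94.5]
tcp_rot: [0.705, 0.012, 0.709, -0.012]
wrist_force: [-4.1, 3.7, -1.1]
gripper_width: 13.3
```

```bash
python3 - <<'E'
from h import *
st()
for c in ['scene','top']:
    p=optics.capture(c); save(p,c+'2.png')
    for q in ['bail_grip','lens','torch']: print(c,q,[d for d in optics.tip_of(p,q) if np.hypot(d['centre'][0]-570,d['centre'][1]-152)<150])
E
```

```text
t 10.675 tcp [477.97  156.189  94.458] q [0.177 0.262 1.824 0.001 1.06  0.212] F [-4.149  3.672 -1.109] w 13.287333572297465 
x [-0.005 -0.    -1.   ] z [ 0.999 -0.035 -0.005]
scene bail_grip [{'centre': [481.2, 155.2, 113.2], 'conf': 0.58}]
scene lens [{'centre': [641.5, 149.6, 138.9], 'conf': 0.77}, {'centre': [481.9, 153.2, 112.1], 'conf': 0.26}]
scene torch [{'centre': [566.5, 153.2, 34.5], 'conf': 0.8}]
top bail_grip []
top lens [{'centre': [642.1, 148.6, 140.2], 'conf': 0.78}]
top torch [{'centre': [563.0, 152.2, 33.0], 'conf': 0.66}]
```

Probably near seated. I'll press a little further to feel for the stop.

Request:
arm_command --targets '[{"xyz": [-1,0,-5],"delta_rot": [0,0,0],"gripper": 0.05},{"xyz": [0,0,-4],"delta_rot": [0,0,0],"gripper": 0.05},{"xyz": [0,0,0],"delta_rot": [0,0,0],"gripper": 0.05},{"xyz": [0,0,0],"delta_rot": [0,0,0],"gripper": 0.05}]' --newtons 20

```text
t: 11.58
position: [476.9, 156.1, 89.2]
tcp_rot: [0.706, 0.012, 0.708, -0.012]
wrist_force: [-11.5, 1.4, 21.2]
gripper_width: 13.4
```

```bash
python3 - <<'E'
from h import *
st()
p=optics.capture('scene')
print(optics.tip_of(p,'bail_grip'))
E
```

```text
t 11.575 tcp [476.9   156.083  89.209] q [0.177 0.265 1.835 0.001 1.044 0.212] F [-11.525   1.351  21.151] w 13.401491550498758 
x [-0.003 -0.    -1.   ] z [ 0.999 -0.035 -0.003]
[{'centre': [481.6, 155.7, 110.7], 'conf': 0.82}, {'centre': [846.3, -328.4, 163.3], 'conf': 0.79}, {'centre': [517.5, -209.1, 167.3], 'conf': 0.75}, {'centre': [824.8, 383.8, 160.1], 'conf': 0.71}, {'centre': [426.8, -487.7, 1.1], 'conf': 0.53}]
```

The stop is felt at 21 N, well above the detent, so the handle is seated. Releasing, then lifting and reorienting.

Request:
arm_command --targets '[{"xyz": [1,0,6],"delta_rot": [0,0,0],"gripper": 0.05},{"xyz": [0,0,0],"delta_rot": [0,0,0],"gripper": 0.5},{"xyz": [0,0,0],"delta_rot": [0,0,0],"gripper": 0.5},{"xyz": [0,0,0],"delta_rot": [0,0,0],"gripper": 0.5},{"xyz": [0,0,30],"delta_rot": [0,0,0],"gripper": 0.5},{"xyz": [0,0,50],"delta_rot": [0,0,0],"gripper": 0.7},{"xyz": [0,0,55],"delta_rot": [0,0,0.15],"gripper": 0.7},{"xyz": [0,0,0],"delta_rot": [0,0,0.17],"gripper": 0.7},{"xyz": [0,0,0],"delta_rot": [0,0,0.17],"gripper": 0.7},{"xyz": [0,0,0],"delta_rot": [0,0,0.17],"gripper": 0.7},{"xyz": [0,0,0],"delta_rot": [0,0,0.17],"gripper": 0.7},{"xyz": [0,0,0],"delta_rot": [0,0,0.17],"gripper": 0.7}]'

```text
t: 13.18
position: [480.5, 155.8, 227.3]
tcp_rot: [0.626, -0.33, 0.625, 0.33]
wrist_force: [0.9, -0.2, 0.2]
gripper_width: 66.1
```

Request:
arm_command --targets '[{"xyz": [0,0,0],"delta_rot": [0,0,0.17],"gripper": 0.7},{"xyz": [0,0,0],"delta_rot": [0,0,0.17],"gripper": 0.7},{"xyz": [0,0,0],"delta_rot": [0,0,0.17],"gripper": 0.7},{"xyz": [8,0,0],"delta_rot": [-0.006,-0.16,0.06],"gripper": 0.7},{"xyz": [9,0,0],"delta_rot": [-0.006,-0.16,0],"gripper": 0.7},{"xyz": [9,0,0],"delta_rot": [-0.006,-0.16,0],"gripper": 0.7},{"xyz": [9,0,0],"delta_rot": [-0.006,-0.16,0],"gripper": 0.7},{"xyz": [9,0,0],"delta_rot": [-0.006,-0.16,0],"gripper": 0.7},{"xyz": [9,0,0],"delta_rot": [-0.006,-0.16,0],"gripper": 0.7},{"xyz": [0,0,0],"delta_rot": [0,0,0],"gripper": 0.7}]'

```text
t: 14.42
position: [528.9, 140.4, 231.8]
tcp_rot: [0.659, -0.656, 0.282, 0.235]
wrist_force: [0.2, -0.1, 0.5]
gripper_width: 65.5
```

```bash
python3 - <<'E'
from h import *
s,M=st()
for c in ['scene','top','wrist']:
    p=optics.capture(c); save(p,c+'3.png')
    for q in ['bail_grip','bail_hinge','lens','torch','dock','pocket_mouth']: print(c,q,[d for d in optics.tip_of(p,q) if np.hypot(d['centre'][0]-570,d['centre'][1]-152)<110])
psi=-.035;d=np.array([np.cos(psi),np.sin(psi),0]);X=.819*d+[0,0,-.574];Z=np.array([-np.sin(psi),np.cos(psi),0])
T=np.c_[X,np.cross(Z,X),Z]; print('rot err',Ro.from_matrix(T@M.T).as_rotvec())
E
```

```text
t 14.425 tcp [528.911 140.357 231.847] q [ 0.355 -0.072  2.18  -0.906  0.407 -0.427] F [ 0.152 -0.064  0.463] w 65.47224689300387 
x [ 0.731 -0.061 -0.68 ] z [ 0.064  0.998 -0.021]
scene bail_grip [{'centre': [478.6, 154.4, 109.7], 'conf': 0.59}]
scene bail_hinge [{'centre': [592.1, 149.8, 66.8], 'conf': 0.8}]
scene lens [{'centre': [640.2, 148.1, 144.1], 'conf': 0.83}]
scene torch [{'centre': [565.8, 151.7, 31.3], 'conf': 0.77}]
scene dock []
scene pocket_mouth [{'centre': [593.3, 147.9, 67.5], 'conf': 0.94}]
top bail_grip [{'centre': [475.8, 156.1, 107.3], 'conf': 0.7}]
top bail_hinge [{'centre': [588.0, 151.0, 68.9], 'conf': 0.86}]
top lens [{'centre': [644.9, 150.7, 144.7], 'conf': 0.61}]
top torch [{'centre': [561.0, 151.1, 31.6], 'conf': 0.78}]
top dock [{'centre': [596.6, 150.9, 0.2], 'conf': 0.68}]
top pocket_mouth [{'centre': [597.9, 147.8, 71.5], 'conf': 0.77}]
wrist bail_grip [{'centre': [475.1, 154.5, 103.0], 'conf': 0.84}, {'centre': [593.5, 148.2, 77.9], 'conf': 0.49}]
wrist bail_hinge [{'centre': [591.6, 154.9, 63.4], 'conf': 0.91}]
wrist lens [{'centre': [641.9, 148.5, 139.8], 'conf': 0.6}]
wrist torch []
wrist dock [{'centre': [590.5, 150.9, 3.0], 'conf': 0.93}]
wrist pocket_mouth [{'centre': [597.1, 149.3, 76.3], 'conf': 0.97}]
rot err [ 0.014 -0.138  0.03 ]
```

View pics/scene3.png

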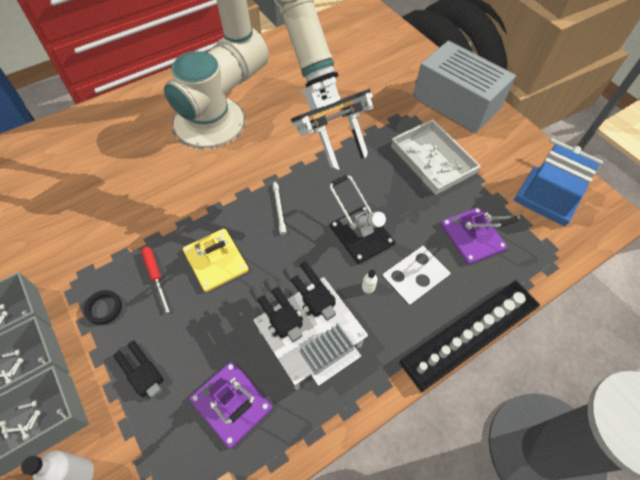

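The scene view shows the handle back at about (345,195) and the torch still in its pocket, lens at (378,218). The tool pitch is 43° rather than 35°. That's fine, because the angle about the jaw axis is free. Moving to the pre-grasp pose.

Request:
arm_command --targets '[{"xyz": [5,3,-16],"delta_rot": [0.003,0,0.006],"gripper": 0.7},{"xyz": [5,3,-16],"delta_rot": [0.003,0,0.006],"gripper": 0.7},{"xyz": [5,3,-16],"delta_rot": [0.003,0,0.006],"gripper": 0.7},{"xyz": [5,2,-16],"delta_rot": [0.003,0,0.006],"gripper": 0.7},{"xyz": [5,2,-15],"delta_rot": [0.002,0,0.006],"gripper": 0.7},{"xyz": [0,0,0],"delta_rot": [0,0,0],"gripper": 0.7}]'

```text
t: 16.23
position: [556.5, 151.6, 172.0]
tcp_rot: [0.658, -0.65, 0.28, 0.257]
wrist_force: [-1.0, 0.6, 0.2]
gripper_width: 65.4
```

```bash
cat >> h.py <<'E'
def need():
    s,M=st(); psi=-.035; X=M[:,0]; e=np.array([-np.sin(psi),np.cos(psi),0])
    g=np.array([612.8,151,97.7]); print('to go',g+19*X-s['position'],'jaw err (rotvec)',np.cross(M[:,2],e))
E
python3 -c "from h import *; need()"
```

```text
t 16.225 tcp [556.534 151.573 171.995] q [ 0.308  0.054  2.224 -1.178  0.262 -0.162] F [-0.975  0.589  0.19 ] w 65.36737373905257 
x [ 0.711 -0.025 -0.703] z [ 0.034  0.999 -0.002]
to go [ 69.778  -1.051 -87.644] jaw err (rotvec) [ 0.002 -0.    -0.001]
```

Joint 4 sits at its limit, so I'll steepen the tool to about 60° below level.

Request:
arm_command --targets '[{"xyz": [0,0,0],"delta_rot": [0,0.06,0],"gripper": 0.7},{"xyz": [2,0,0],"delta_rot": [0,0.07,0],"gripper": 0.7},{"xyz": [4,0,-2],"delta_rot": [0,0.07,0],"gripper": 0.7},{"xyz": [4,0,-3],"delta_rot": [0,0.07,0],"gripper": 0.7},{"xyz": [5,0,-4],"delta_rot": [0,0,0],"gripper": 0.7},{"xyz": [0,0,0],"delta_rot": [0,0,0],"gripper": 0.7}]'

```text
t: 16.98
position: [570.8, 148.0, 162.5]
tcp_rot: [0.618, -0.616, 0.359, 0.33]
wrist_force: [-0.8, -0.3, 0.2]
gripper_width: 66.0
```

```bash
python3 -c "from h import *; need()"
```

```text
t 16.975 tcp [570.76  148.007 162.517] q [ 0.241  0.102  2.009 -0.324  0.522 -1.057] F [-0.816 -0.303  0.197] w 65.97562199614195 
x [ 0.524 -0.035 -0.851] z [ 0.038  0.999 -0.017]
to go [ 51.993   2.334 -80.988] jaw err (rotvec) [ 0.017 -0.001  0.003]
```

Request:
arm_command --targets '[{"xyz": [6.5,0.8,-10],"delta_rot": [0.008,0,0],"gripper": 0.7},{"xyz": [6.5,0.8,-10],"delta_rot": [0.008,0,0],"gripper": 0.7},{"xyz": [6.5,0.7,-10],"delta_rot": [0,0,0],"gripper": 0.7},{"xyz": [6.5,0,-10],"delta_rot": [0,0,0],"gripper": 0.7},{"xyz": [6.5,0,-10],"delta_rot": [0,0,0],"gripper": 0.7},{"xyz": [6.5,0,-10],"delta_rot": [0,0,0],"gripper": 0.7},{"xyz": [6.5,0,-10],"delta_rot": [0,0,0],"gripper": 0.7},{"xyz": [6,0,-10],"delta_rot": [0,0,0],"gripper": 0.7},{"xyz": [0,0,0],"delta_rot": [0,0,0],"gripper": 0.7}]'

```text
t: 18.1
position: [622.9, 150.6, 82.2]
tcp_rot: [0.623, -0.611, 0.357, 0.333]
wrist_force: [0.4, 0.5, -0.0]
gripper_width: 66.0
```

```bash
python3 - <<'E'
from h import *
need()
tiles=[]
for c in ['scene','top']:
    p=optics.capture(c)
    u=proj(p,[600,150,90])[0].astype(int); x0,y0=u-[50,38]
    tiles.append(cv2.resize(p['frame'][y0:y0+75,x0:x0+100],None,fx=4,fy=4,interpolation=cv2.INTER_CUBIC))
p=optics.capture('wrist'); 
cv2.imwrite('pics/c4.png',np.vstack([np.hstack(tiles),cv2.resize(p['frame'][100:400],(800,300))])[:,:,::-1])
E
```

```text
t 18.1 tcp [622.861 150.569  82.236] q [ 0.207  0.276  2.033 -0.416  0.321 -0.965] F [ 0.424  0.477 -0.021] w 66.0074930620714 
x [ 0.523 -0.021 -0.852] z [ 0.038  0.999 -0.001]
to go [-0.119  0.04  -0.723] jaw err (rotvec) [ 0.001 -0.     0.003]
```

View pics/c4.png

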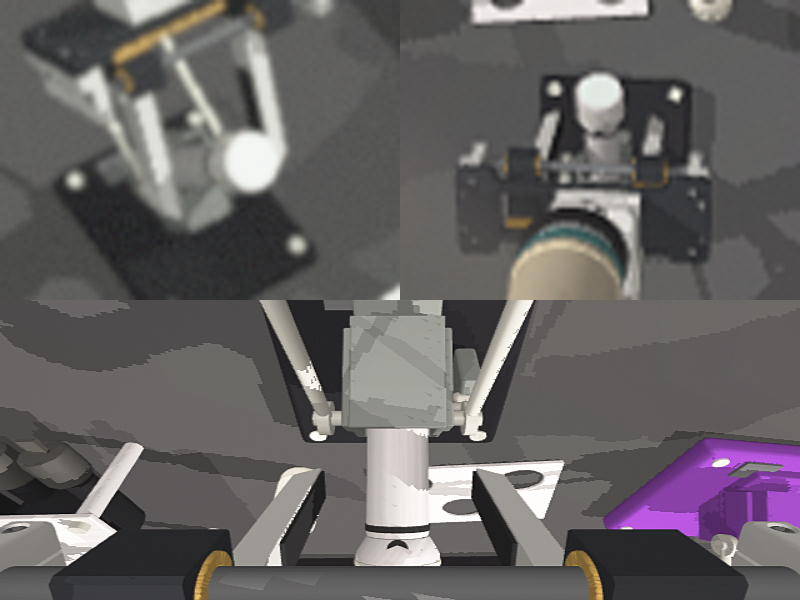

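The fingers straddle the bare barrel, centred at (398,490) in the wrist tile, clear of the handle and the pocket. Gripping and drawing along the pocket axis.

Request:
arm_command --targets '[{"xyz": [0,0,0],"delta_rot": [0,0,0],"gripper": 0.1},{"xyz": [0,0,0],"delta_rot": [0,0,0],"gripper": 0.1},{"xyz": [0,0,0],"delta_rot": [0,0,0],"gripper": 0.1},{"xyz": [0,0,0],"delta_rot": [0,0,0],"gripper": 0.1},{"xyz": [0,0,0],"delta_rot": [0,0,0],"gripper": 0.1}]' --newtons 35

```text
t: 18.88
position: [623.0, 150.8, 83.6]
tcp_rot: [0.624, -0.611, 0.356, 0.333]
wrist_force: [0.9, -0.1, 0.8]
gripper_width: 25.2
```

Request:
arm_command --targets '[{"xyz": [4.6,-0.2,6.6],"delta_rot": [0,0,0],"gripper": 0.1},{"xyz": [4.6,-0.2,6.6],"delta_rot": [0,0,0],"gripper": 0.1},{"xyz": [4.6,-0.2,6.6],"delta_rot": [0,0,0],"gripper": 0.1},{"xyz": [4.6,-0.2,6.6],"delta_rot": [0,0,0],"gripper": 0.1}]'

```text
t: 19.38
position: [641.8, 149.9, 110.4]
tcp_rot: [0.624, -0.611, 0.356, 0.333]
wrist_force: [0.2, 1.3, -2.0]
gripper_width: 25.0
```

Request:
arm_command --targets '[{"xyz": [4.6,-0.2,6.6],"delta_rot": [0,0,0],"gripper": 0.1},{"xyz": [4.6,-0.2,6.6],"delta_rot": [0,0,0],"gripper": 0.1},{"xyz": [4.6,-0.2,6.6],"delta_rot": [0,0,0],"gripper": 0.1},{"xyz": [4.6,-0.2,6.6],"delta_rot": [0,0,0],"gripper": 0.1},{"xyz": [4.6,-0.2,6.6],"delta_rot": [0,0,0],"gripper": 0.1},{"xyz": [4.6,-0.2,6.6],"delta_rot": [0,0,0],"gripper": 0.1},{"xyz": [0,0,0],"delta_rot": [0,0,0],"gripper": 0.1},{"xyz": [0,0,20],"delta_rot": [0,0,0],"gripper": 0.1},{"xyz": [0,0,30],"delta_rot": [0,0,0],"gripper": 0.1},{"xyz": [0,0,30],"delta_rot": [0,0,0],"gripper": 0.1},{"xyz": [0,0,0],"delta_rot": [0,0,0],"gripper": 0.1}]'

```text
t: 20.75
position: [670.5, 149.1, 232.6]
tcp_rot: [0.625, -0.612, 0.354, 0.331]
wrist_force: [-0.4, -0.2, -2.5]
gripper_width: 25.0
```

```bash
python3 - <<'E'
from h import *
st()
for c in ['scene','top','wrist']:
    p=optics.capture(c)
    for q in ['bail_grip','lens','torch']: print(c,q,[(d['centre'],d['conf']) for d in optics.tip_of(p,q)][:3])
E
```

```text
t 20.75 tcp [670.528 149.136 232.591] q [ 0.183  0.169  1.732 -0.18   0.7   -1.244] F [-0.415 -0.211 -2.55 ] w 24.96618055409894 
x [ 0.529 -0.019 -0.848] z [0.038 0.999 0.001]
scene bail_grip [([480.3, 155.1, 109.5], 0.65), ([689.5, 147.8, 292.4], 0.65), ([824.4, 386.7, 162.1], 0.61)]
scene lens [([688.4, 148.2, 292.2], 0.74)]
scene torch [([615.7, 150.4, 181.3], 0.76), ([768.7, 200.2, -3.9], 0.42)]
top bail_grip [([477.6, 156.5, 105.9], 0.62), ([849.0, -327.2, 165.0], 0.58), ([515.9, -210.6, 165.8], 0.55)]
top lens [([686.9, 147.6, 284.6], 0.76), ([638.6, -145.4, 117.7], 0.71), ([427.4, -354.6, 1.8], 0.63)]
top torch []
wrist bail_grip [([823.1, 383.8, 165.0], 0.56)]
wrist lens [([731.3, 78.0, -2.7], 0.75), ([688.1, 146.6, 283.0], 0.74), ([590.7, 155.5, 66.0], 0.43)]
wrist torch [([614.0, 151.1, 179.2], 0.71)]
```

The torch is out, tail about (615,151,180) and lens about (688,147,287), and the handle is still seated. Carrying it across while levelling it.

Request:
arm_command --targets '[{"xyz": [-13,-17,2],"delta_rot": [0,0.08,0.003],"gripper": 0.1},{"xyz": [-13,-17,2],"delta_rot": [0,0.08,0.003],"gripper": 0.1},{"xyz": [-13,-17,2],"delta_rot": [0,0.08,0.003],"gripper": 0.1},{"xyz": [-13,-17,2],"delta_rot": [0,0.08,0.003],"gripper": 0.1},{"xyz": [-13,-17,2],"delta_rot": [0,0.08,0.003],"gripper": 0.1},{"xyz": [-13,-17,2],"delta_rot": [0,0.08,0.003],"gripper": 0.1},{"xyz": [-13,-17,2],"delta_rot": [0,0.08,0.003],"gripper": 0.1},{"xyz": [-13,-17,2],"delta_rot": [0,0.08,0.003],"gripper": 0.1},{"xyz": [-13,-17,2],"delta_rot": [0,0.08,0.003],"gripper": 0.1},{"xyz": [-13,-17,2],"delta_rot": [0,0.08,0.003],"gripper": 0.1},{"xyz": [-13,-18,2],"delta_rot": [0,0.08,0.003],"gripper": 0.1},{"xyz": [-13,-18,2],"delta_rot": [0,0.08,0.003],"gripper": 0.1}]'

```text
t: 22.85
position: [513.9, -58.1, 253.5]
tcp_rot: [0.383, -0.395, 0.593, 0.588]
wrist_force: [0.1, 0.2, -2.6]
gripper_width: 25.4
```

Request:
arm_command --targets '[{"xyz": [0,0,-20],"delta_rot": [0,0,0],"gripper": 0.1},{"xyz": [0,0,-25],"delta_rot": [0,0,0],"gripper": 0.1},{"xyz": [0,0,-25],"delta_rot": [0,0,0],"gripper": 0.1},{"xyz": [0,0,0],"delta_rot": [0,0,0],"gripper": 0.1},{"xyz": [0,0,0],"delta_rot": [0,0,0],"gripper": 0.1}]'

```text
t: 23.48
position: [513.9, -57.4, 184.2]
tcp_rot: [0.383, -0.395, 0.593, 0.588]
wrist_force: [0.4, 0.3, -2.5]
gripper_width: 25.1
```

```bash
cat > chk.py <<'E'
from h import *
s,M=st(); T={}; P={}
g=s['position']-19*M[:,0]
for c in ['scene','top','wrist']:
    p=optics.capture(c); P[c]=p
    for q,t in [('lens',g+[53,0,0]),('torch',g-[82,0,0]),('tower_open',[635,-57.5,118]),('bail_grip',[478,155.5,106])]:
        for d in optics.tip_of(p,q):
            if np.linalg.norm(np.array(d['centre'])-t)<35: T.setdefault(q,[]).append(d['centre']); break
for q in T: print(q,np.array(T[q]).tolist(),'mean',np.mean(T[q],0))
print('grasp',g,'el of tool',np.degrees(np.arctan2(M[2,0],M[0,0])))
tl=[]
for c in ['scene','top']:
    p=P[c]; u=proj(p,[560,-70,110])[0].astype(int); x0,y0=np.maximum(u-[65,50],0)
    tl.append(cv2.resize(p['frame'][y0:y0+100,x0:x0+130],(400,308),interpolation=cv2.INTER_CUBIC))
tl=np.hstack(tl); cv2.imwrite('pics/chk.png',np.vstack([tl,cv2.resize(P['wrist']['frame'][:240],(800,290))])[:,:,::-1])
E
python3 chk.py
```

```text
t 23.475 tcp [513.879 -57.44  184.208] q [-0.179  0.447  1.371 -0.089  1.719 -1.752] F [ 0.408  0.266 -2.542] w 25.071118149313122 
x [-0.394 -0.018 -0.919] z [-0.01   1.    -0.016]
lens [[571.1, -57.1, 199.0], [568.1, -56.6, 195.8]] mean [569.6  -56.85 197.4 ]
torch [[438.9, -56.5, 202.1], [437.4, -55.5, 202.6]] mean [438.15 -56.   202.35]
tower_open [[628.4, -56.7, 118.1]] mean [628.4 -56.7 118.1]
bail_grip [[481.2, 154.8, 108.6], [474.3, 156.3, 103.9], [472.4, 156.3, 107.0]] mean [475.967 155.8   106.5  ]
grasp [521.361 -57.096 201.669] el of tool -113.1961696917234
```

Request:
arm_command --targets '[{"xyz": [0,0,-15],"delta_rot": [0,-0.01,0],"gripper": 0.1},{"xyz": [0,0,-15],"delta_rot": [0,-0.01,0],"gripper": 0.1},{"xyz": [0,0,-15],"delta_rot": [0,0,0],"gripper": 0.1},{"xyz": [0,0,-15],"delta_rot": [0,0,0],"gripper": 0.1},{"xyz": [0,0,-12],"delta_rot": [0,0,0],"gripper": 0.1},{"xyz": [0,0,-8],"delta_rot": [0,0,0],"gripper": 0.1},{"xyz": [0,0,-2],"delta_rot": [0,0,0],"gripper": 0.1},{"xyz": [0,0,0],"delta_rot": [0,0,0],"gripper": 0.1},{"xyz": [0,0,0],"delta_rot": [0,0,0],"gripper": 0.1},{"xyz": [0,0,0],"delta_rot": [0,0,0],"gripper": 0.1}]'

```text
t: 25.48
position: [513.2, -57.3, 101.8]
tcp_rot: [0.389, -0.4, 0.589, 0.584]
wrist_force: [-0.0, 0.2, -1.7]
gripper_width: 25.2
```

```bash
python3 chk.py
```

```text
t 25.475 tcp [513.209 -57.288 101.842] q [-0.181  0.495  1.498 -0.085  1.526 -1.738] F [-0.016  0.234 -1.679] w 25.207801630642617 
x [-0.377 -0.018 -0.926] z [-0.009  1.    -0.015]
lens [[569.3, -58.8, 121.2]] mean [569.3 -58.8 121.2]
torch [[438.6, -57.1, 119.7], [437.6, -59.8, 120.2]] mean [438.1  -58.45 119.95]
tower_open [[630.9, -58.6, 121.1]] mean [630.9 -58.6 121.1]
bail_grip [[479.9, 159.0, 104.2]] mean [479.9 159.  104.2]
grasp [520.363 -56.951 119.44 ] el of tool -112.12341255147426
```

View pics/chk.png

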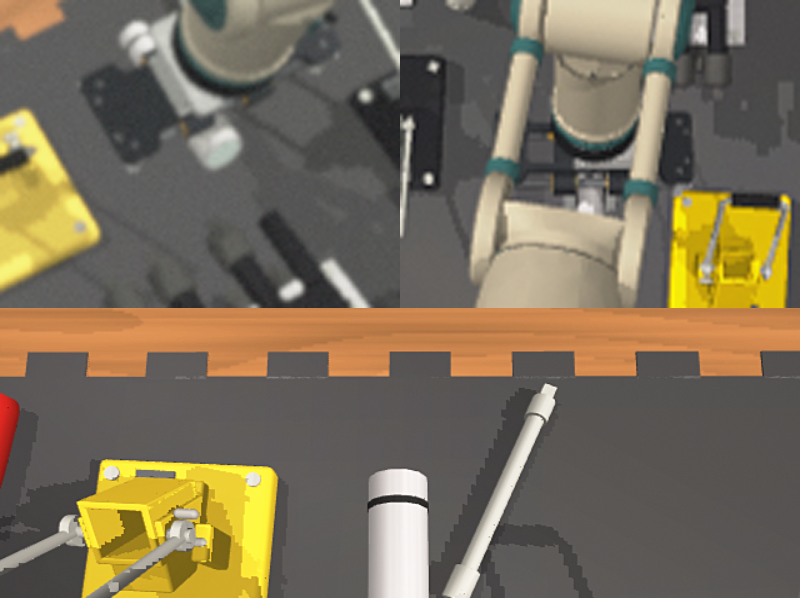

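The torch is level, lens at (218,150) in the scene tile, facing the open tower's mouth at (272,215) with clear air between them. The numbers agree, so I'm handing in.

```bash
python3 -c "
from h import *
s,_=st(); print(s['joint_velocities']); print(robot.hand_in())"
```

```text
t 26.225 tcp [512.991 -57.251 101.482] q [-0.181  0.495  1.498 -0.086  1.526 -1.738] F [ 0.104  0.325 -2.19 ] w 25.20352622424058 
x [-0.377 -0.018 -0.926] z [-0.009  1.    -0.015]
[-0.001 -0.002  0.     0.     0.001 -0.002]
the job is handed in; nothing more can be done
None
```

I swung the handle back to its stop, drew the torch out along the pocket axis, levelled it in front of the open tower at the +y end, and handed the job in at about 26 s of the 56 s. `hand_in` reports no verdict, so these are my own last checks:

- **Handle:** it pushed back with about 21 N at the stop, well above the detent. The crossbar was last measured at about (480, 159, 104) mm, roughly 3 to 4 mm from its seated position.
- **Torch:** the tail measured (438, -58, 120) mm and the lens (569, -59, 121) mm, so it is level to about 0.01 rad. It is held at 35 N with a steady 25 mm opening, and the arm is at rest.
- **Aim:** the open mouth measured (631, -59, 121) mm, which puts the lens about 60 mm in front of it. The sideways and height offsets are within a few mm.
- **Disagreement:** readings of the mouth's x ranged from about 628 to 637 mm between pictures. That would change the lens gap only to about 59–68 mm, still within 30–100 mm.
- **Arm limit:** on the way to the torch, joint 4 briefly reached about -1.178 of its -1.18 rad limit. I steepened the tool to move off it.
- **Not measured:** I did not measure the bystanders again at the end. I saw no sign of the arm touching any of them in the pictures.

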